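# Unload the 3D printer through its side doorway

## Robot

A 7-joint arm with a two-finger parallel gripper is mounted at the origin on the work surface. World frame = base frame: x ahead of the robot, y to its left, z up, the work surface at z = 0. Lengths are in m, angles in rad, forces in N, time in s.
With the tool pointing down it reaches from about 0.4 to 0.85 m from the base axis. Payload 10.4 kg.
Tool frame: the origin (TCP) lies at the very end of the fingers, on their centre line; the grasp point (between the pads) lies 19 mm behind it; z points along the fingers, y is the direction in which the jaws open and shut (so a half turn about z gives the same grasp; the last joint's range is limited). The gripper opens to 87 mm and grips with 3 to 60 N. Pads are 19 mm wide; open, the fingers measure 117 mm over their backs; the gripper's body (75 mm by 190 mm) begins 51 mm behind the grasp point.
Start: joints at [1.21, 0.332, -0.065, 1.46, 0.022, 1.35, -0.088], TCP at [0.207, -0.59, 0.223] pointing down, gripper open.
Joint ranges: [-2.6, 2.6], [-0.5, 2.12], [-1.47, 1.34], [0.16, 2.42], [-1.27, 4.41], [0.06, 2.06], [-2.6, 2.6]. Speed limits (rad/s): [2.22, 2.22, 2.79, 2.79, 3.14, 3.14, 3.14].

## Interface

Orientations are given as a unit quaternion [x, y, z, w].
In Python, from bench import read_state, imaging, r gives the robot as it stands. The module is installed in compiled form; this text tells all that it offers.
- The arm moves only by the tool move_arm, never from a script. Its argument "series" is a list of rows, each a list of 4 numbers: the shift along the tool's x, y, z in m, then the turn about the tool's z in rad. In form: [[x, y, z, roll], ...]. A call has 1 to 20 rows; each row is the pose to reach, as a shift and turn from the pose commanded when the call began, along the tool's axes at that moment; what a row does not reach only later rows make up. A row lasts 1/10 s, in which the tool goes at most 50 mm and 8.59 degrees, less where a joint would pass 70% of its speed; a pose out of reach is approached as far as the arm can. A call with a gripper value outside its range is refused whole. "claw" is the gripper's target within -1 to 1 (fully open at 1, half-way at 0, shut at -1), set as the call begins (left out, the last holds). The fingers move at their own pace and stop on an object; "newtons" is the grip in N (left out, the last holds). Time passes only in rows, so rows that repeat a pose let the fingers close. It gives the time, the measured TCP pose, the force and the opening at its end, in the units of the state.
- read_state(): the state, without advancing time (a new reading comes with each control period).
- imaging.camera(name): name is "scene" or "side" or "wrist"; returns (picture, depth): 480x640x3 uint8, red, green, blue; 480x640 float32, m along the optical axis (not along the pixel's ray), 0 where there is no reading.
- imaging.get_calibration(name): a dict with "camera_matrix" (3x3 intrinsics, pixels), "R" (3x3) and "t" (3): a world point X has camera coordinates R X + t. Camera axes: x right, y down, z forward; pixel columns grow to the right and rows downward; lengths in m; the calibration is good to about 2 mm. A picture is of the moment at which its call begins: read the wrist's pose just before it. get_calibration takes no time and is no camera call; for the wrist camera it gives the pose at the moment of the call.
- r.close_job(): hands the job in, once; it reports no verdict.
The state is a dict: "time": time; "joint_positions": joint angles; "joint_vel": joint speeds; "joint_torque": joint torques, N m; "ee_pos": TCP position; "eef_rot": TCP orientation; "ft_force": force on the tool from outside, world axes, zero at the start; "torque": the same for the moment, N m; "width": finger opening in m.
Only numpy, scipy, OpenCV 4.12 (cv2) and the standard library are available. Lean on these libraries where they do the work, as an engineer would, in place of code of your own. Each camera call takes 0.05 s, during which the arm holds its last target.

## Task

Unload the 3D printer: draw the bed out by its upright pull tab until the printed tower is out from under the print head and level with the doorway in the side fence, then slide the tower sideways through the doorway until it stands wholly on the outfeed shelf. Keep the tower upright and slide it rather than lifting it, then push the empty bed all the way home again. Leave the beaker and the lamp bulb where they are.

Things in the scene. Friction and masses are not known exactly. Their poses are not given: they have to be found in the camera images.
- printer: Dark grey desktop 3D printer, 440 mm long, fixed. Origin on the bench near its middle; z up; +y is the way the bed draws out; +x is the side with fence, doorway and outfeed shelf; the -x side is open, without walls. The body under the bed spans x -0.10 to 0.08, y -0.25 to 0.19, top z 0.040. A column 150 mm wide stands at its -y end, y -0.25 to -0.20, top z 0.38.
- head (a point): Point under the print head, middle of its housing's underside, z 0.164 (nozzle tip 9 mm lower); printer x 0.005, y -0.065, axes as the printer's. The head is 75 mm square and 40 mm high, under an arm 60 mm wide (z 0.20 to 0.25) that runs from the column to 35 mm beyond this point in +y. Bed and tower pass below it; a gripper does not.
- bed (a joint): Sliding print bed: flat dark plate 150 x 150 mm, top at z 0.060, sliding straight along printer +y. Value in m: 0 = fully home at its stop (plate centre at printer x 0, y -0.08), 0.21 = fully drawn out. It stays where left and takes 2 to 4 N to move. The end stops are firm.
- bed_pull (a point): On the bed's upright aluminium pull tab: 17.5 mm below the tab's top edge (top z 0.100), middle of its width and thickness. Tab 50 mm wide (printer x), 8 mm thick (printer y), standing 42 mm above the flat tongue (top z 0.058, 50 mm wide) that joins it to the bed. It lies 155 mm in +y from the plate's centre and moves with the bed; axes as the printer's.
- print_centre (a point): Centre (40 mm above its underside) of the printed tower, white plastic, round, 80 mm tall, about 0.1 kg, loose on the bed. Foot: plain disc 68 mm across, 28 mm high; above it narrows to 44 mm, then a 56 mm crown. z is its upright axis. It rides on the bed by friction; pushed low at the foot it slides, pushed at the top it tips.
- doorway (a point): Middle of the doorway, the gap in the grey side fence, at bed level (z 0.060); printer x 0.083, y 0.080, axes as the printer's (+x outward, y along the slide). The gap is 92 mm wide along y and open above; the fence beside it is 8 mm thick, top at z 0.095.
- outfeed (a point): Middle of the floor of the aluminium outfeed shelf outside the doorway, on its surface, z 0.059 (1 mm below the bed); printer x 0.142, y 0.080, axes as the printer's. The shelf starts 65 mm inward (-x) of this point, 2 mm from the bed's edge; lips 14 mm high stand 55 mm outward and 75 mm to either side in y.
- beaker_centre (a point): Bystander: glass beaker, 90 mm across, 125 mm tall; point on its axis 60 mm up.
- bulb_centre (a point): Bystander: clear lamp bulb on a round black foot, 68 mm across, 125 mm tall; point on its axis 60 mm up.
- tower_print: The same printed tower, its body; origin at the centre of its underside.

How it is judged:
On the way, in this order (a step that is already met when the one before it is completed fails the run):
1. the tower stands on the bed, out from under the print head and level with the doorway (its centre within 20 mm of the doorway's middle along the slide) (y of print_centre in the frame of doorway between -0.02 and 0.02 m and x of print_centre in the frame of doorway below -0.03 m and angle between print_centre's own z axis and vertical below 0.12 rad), for 0.2 s.
2. the tower stands upright wholly on the outfeed shelf (x of print_centre in the frame of outfeed between -0.032 and 0.028 m and y of print_centre in the frame of outfeed between -0.05 and 0.05 m and z of print_centre in the frame of outfeed between 0.034 and 0.046 m and angle between print_centre's own z axis and vertical below 0.12 rad), for 0.2 s.
At the end, for the whole second after the job is handed in: The tower stands upright (within 0.12 rad) and still on the outfeed shelf, its whole foot on the shelf between the lips (centre no more than 32 mm inward of the shelf's centre point), and the bed is fully home (within 6 mm of its stop) and still; the beaker and the lamp bulb have not been moved (all of step 2 and value of joint bed below 0.006 m and velocity of joint bed between -0.01 and 0.01 m/s and linear speed of tower_print below 0.02 m/s); the robot touches nothing.
It fails at once if the tower tips (more than 0.35 rad) (angle between print_centre's own z axis and vertical above 0.35 rad).
It fails at once if the tower is lifted off (its centre more than 15 mm above where it stands on the bed) (z of print_centre in the frame of doorway above 0.055 m).
It fails at once if the beaker is moved more than 20 mm (distance of beaker_centre from where it was at the start of the episode above 0.02 m).
It fails at once if the lamp bulb is moved more than 20 mm (distance of bulb_centre from where it was at the start of the episode above 0.02 m).
It also fails if it takes over 69 s, if anything falls off the work surface, if the arm or the gripper's body presses on something with over 40 N, if the wrist force passes 120 N, or if a joint passes its speed limit or range.

## Working session

There is one attempt and no reset: what is moved stays moved. The work goes in short steps, Python scripts to look and compute and a tool call to move; the robot and the scene stay as the last step left them, time stands still between calls to the robot, and variables do not carry over. Pictures are saved under pics/ and viewed, and the job is handed in when it is done.

Besides the shell and the picture viewer there is one more tool, called after ">>>" as name(argument=value, ...) on one line, values as JSON. move_arm: Moves the arm, as the interface text tells. Its arguments: {"type":"object","properties":{"series":{"type":"array","items":{"type":"array","items":{"type":"number"}}},"claw":{"type":"number"},"newtons":{"type":"number"}},"required":["series"]}

```bash
mkdir -p pics; python3 - <<'E'
from bench import read_state, imaging, r
import cv2,numpy as np
s=read_state();print(s)
for n in("scene","side","wrist"):
    p,d=imaging.camera(n);cv2.imwrite(f"pics/{n}0.png",p[:,:,::-1]);np.save(f"pics/{n}0.npy",d)
    c=imaging.get_calibration(n);print(n,c)
E
```

```text
{'time': 0.0, 'joint_positions': array([ 1.21044161,  0.33286766, -0.06471879,  1.46093027,  0.02159842,
        1.34991717, -0.0885201 ]), 'joint_vel': array([ 0.00021264, -0.00174757, -0.00065747,  0.00023256, -0.00059257,
       -0.00046502, -0.00030244]), 'joint_torque': array([-6.39777136e-05, -6.23257971e+01,  2.42911081e-02, -3.89888763e+01,
       -6.12619473e-02,  3.98468901e-02,  1.15164921e-04]), 'ee_pos': array([ 0.20698205, -0.58931865,  0.2217619 ]), 'eef_rot': array([ 9.85772307e-01,  1.68084653e-01, -1.48960206e-04, -6.97712113e-04]), 'ft_force': array([-0.06331662, -0.24453549,  0.6962777 ]), 'torque': array([-0.00678117, -0.0382883 , -0.06399054]), 'width': 0.08708127369748574}
scene {'camera_matrix': array([[583.77126258,   0.        , 320.46613201],
       [  0.        , 583.77126258, 227.43397055],
       [  0.        ,   0.        ,   1.        ]]), 'R': array([[-0.26388331,  0.96435359, -0.01969143],
       [ 0.61838232,  0.1534745 , -0.77074567],
       [-0.74024922, -0.21556375, -0.63683857]]), 't': array([ 0.02755191, -0.28034628,  1.76615937])}
side {'camera_matrix': array([[458.9379761 ,   0.        , 319.5542537 ],
       [  0.        , 458.9379761 , 241.15104894],
       [  0.        ,   0.        ,   1.        ]]), 'R': array([[-0.95856047, -0.28462155, -0.01234499],
       [-0.14000697,  0.5083748 , -0.84967824],
       [ 0.24811262, -0.81273959, -0.52715699]]), 't': array([0.63668956, 0.12787721, 0.99172318])}
wrist {'camera_matrix': array([[429.26049233,   0.        , 324.58644433],
       [  0.        , 429.26049233, 243.42456347],
       [  0.        ,   0.        ,   1.        ]]), 'R': array([[ 0.33216444, -0.94322003, -0.00166224],
       [-0.91360556, -0.32217254,  0.24805189],
       [-0.23450304, -0.08087538, -0.96874532]]), 't': array([-0.62428823, -0.031636  ,  0.38932093])}
```

View pics/scene0.png

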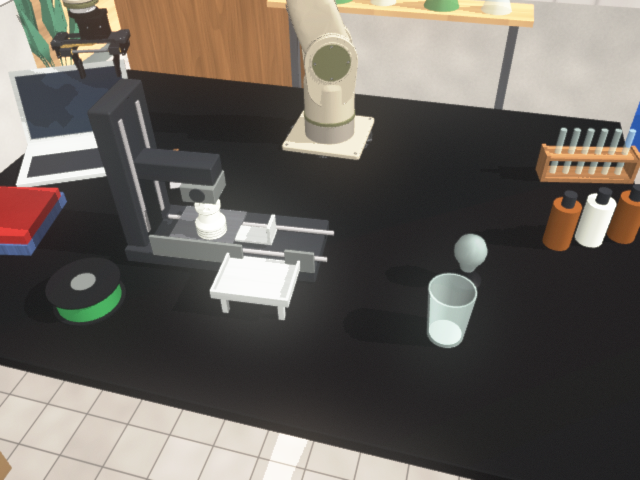

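View pics/side0.png

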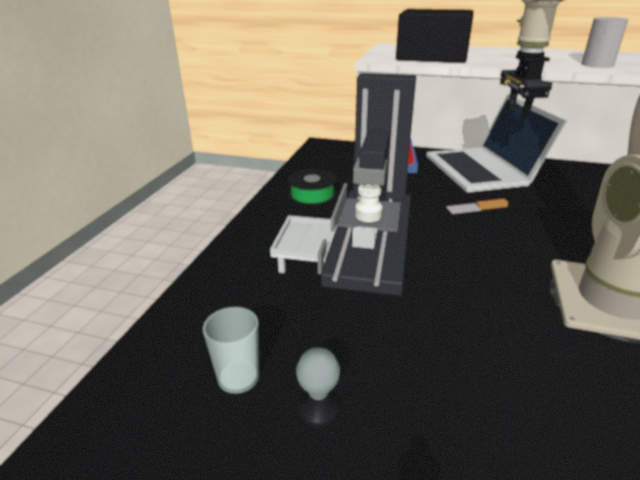

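View pics/wrist0.png

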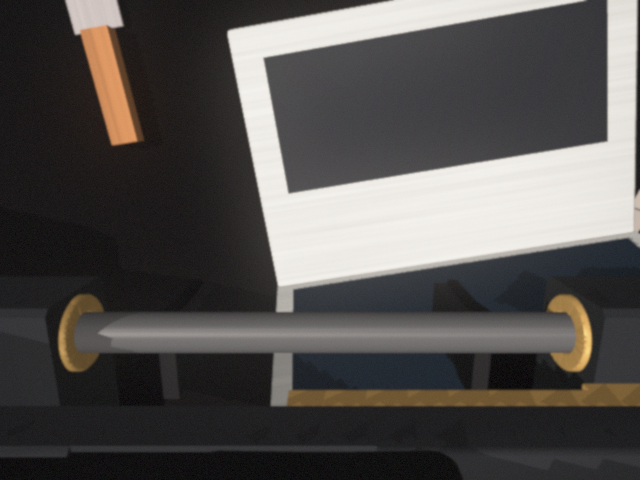

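```bash
cat > h.py <<'E'
import numpy as np,cv2
from bench import read_state, imaging, r
def cloud(d,c):
    K=c["camera_matrix"];v,u=np.indices(d.shape)
    X=np.stack([(u-K[0,2])/K[0,0]*d,(v-K[1,2])/K[1,1]*d,d],-1)
    return (X-c["t"])@c["R"]
def ray(c,u,v,z):
    K=c["camera_matrix"];dr=np.array([(u-K[0,2])/K[0,0],(v-K[1,2])/K[1,1],1.])@c["R"]
    o=-c["R"].T@c["t"];return o+dr*(z-o[2])/dr[2]
def proj(c,X):
    q=c["camera_matrix"]@(c["R"]@np.asarray(X)+c["t"]);return q[:2]/q[2]
E
python3 - <<'E'
from h import *
for n,(a,b,w,h) in {"scene":(80,60,270,270),"side":(250,60,180,240)}.items():
    p=cv2.imread(f"pics/{n}0.png")
    k=2.9 if n=="scene" else 3.3
    k=600/h if 600/h*w<800 else 800/w
    cv2.imwrite(f"pics/{n}0z.png",cv2.resize(p[b:b+h,a:a+w],None,fx=k,fy=k,interpolation=cv2.INTER_CUBIC));print(n,k)
c=imaging.get_calibration("scene");d=np.load("pics/scene0.npy");P=cloud(d,c)
for u,v in [(210,222),(256,280),(270,225),(290,226),(240,240),(120,88),(180,165),(445,285),(470,250),(300,258)]:
    print(u,v,P[v,u].round(3))
E
```

```text
scene 2.2222222222222223
side 2.5
210 222 [ 0.591 -0.117  0.103]
256 280 [0.697 0.025 0.06 ]
270 225 [0.568 0.015 0.102]
290 226 [0.489 0.032 0.039]
240 240 [ 0.582 -0.056  0.056]
120 88 [ 0.544 -0.293  0.381]
180 165 [ 0.595 -0.161  0.248]
445 285 [0.659 0.403 0.101]
470 250 [0.558 0.442 0.112]
300 258 [0.633 0.102 0.082]
```

View pics/scene0z.png

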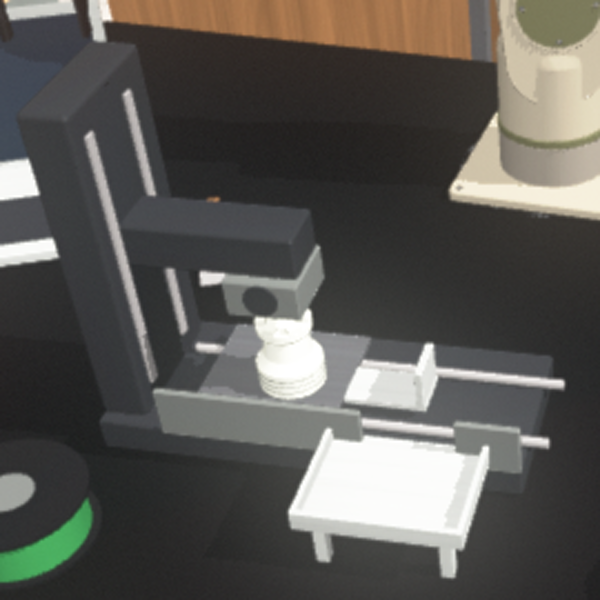

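View pics/side0z.png

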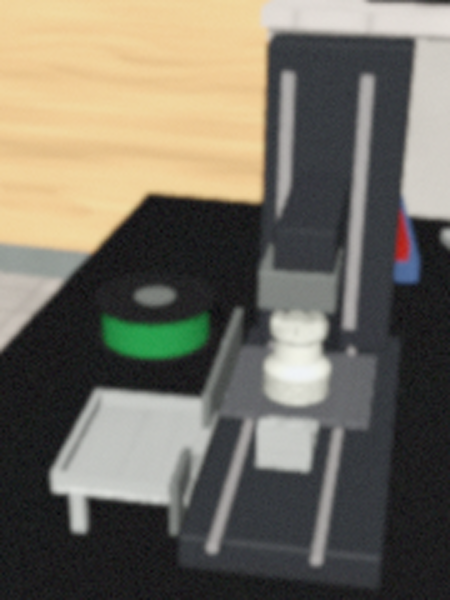

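```bash
python3 - <<'E'
from h import *
c=imaging.get_calibration("scene");d=np.load("pics/scene0.npy");P=cloud(d,c).reshape(-1,3)
def sel(z0,z1,x0=.35,x1=.9,y0=-.4,y1=.3):
    q=P[(P[:,2]>z0)&(P[:,2]<z1)&(P[:,0]>x0)&(P[:,0]<x1)&(P[:,1]>y0)&(P[:,1]<y1)];return q
for nm,a in dict(col=(.374,.388),arm=(.243,.257),shelf=(.054,.064,.65,.9,-.1,.15)).items():
    q=sel(*a);print(nm,len(q),q.mean(0).round(4) if len(q) else 0)
    if len(q): print(cv2.minAreaRect(q[:,:2].astype(np.float32)), np.percentile(q[:,:2],[1,99],axis=0).round(3))
def z(u,v,h): 
    return ray(c,80+u/2.2222,60+v/2.2222,h)[:2].round(4)
print("coltop",[z(*q,.38) for q in [(22,121),(66,124),(137,48),(97,42)]])
print("fence ends",z(360,411,.095),z(455,424,.095),z(521,430,.095))
print("lip outer corners",z(290,516,.073),z(464,532,.073))
print("tab top",z(418,378,.1),z(432,345,.1))
print("armtop",z(290,245,.25),z(311,211,.25))
E
```

```text
col 964 [ 0.5793 -0.286   0.38  ]
((0.5721749663352966, -0.28877681493759155), (0.14919047057628632, 0.05260327085852623), 5.03483772277832) [[ 0.501 -0.317]
 [ 0.645 -0.261]]
arm 1659 [ 0.5789 -0.1955  0.2483]
((0.5916755199432373, -0.19595587253570557), (0.19883136451244354, 0.15113873779773712), 78.29509735107422) [[ 0.509 -0.301]
 [ 0.645 -0.097]]
shelf 2377 [0.7009 0.0236 0.0596]
((0.7015057802200317, 0.006030574440956116), (0.11823811382055283, 0.20118042826652527), 4.620552062988281) [[ 0.651 -0.051]
 [ 0.761  0.107]]
coltop [array([ 0.6546, -0.2933]), array([ 0.6506, -0.2536]), array([ 0.5052, -0.2661]), array([ 0.5022, -0.3096])]
fence ends [ 0.638  -0.0247] [0.6337 0.0693] [0.6266 0.1319]
lip outer corners [ 0.7643 -0.0452] [0.7446 0.1123]
tab top [0.5836 0.0153] [0.531  0.0118]
armtop [ 0.6001 -0.0902] [ 0.5421 -0.094 ]
```

```bash
cat >> h.py <<'E'
YAW=0.088; O=np.array([0.5524,-0.0645])
def setp(yaw,o):
    global YAW,O; YAW=yaw;O=np.array(o)
def w2p(X):
    X=np.asarray(X,float);c,s=np.cos(YAW),np.sin(YAW);d=X[...,:2]-O
    return np.concatenate([np.stack([c*d[...,0]+s*d[...,1],-s*d[...,0]+c*d[...,1]],-1),X[...,2:]],-1)
def p2w(X):
    X=np.asarray(X,float);c,s=np.cos(YAW),np.sin(YAW)
    return np.concatenate([np.stack([c*X[...,0]-s*X[...,1],s*X[...,0]+c*X[...,1]],-1)+O,X[...,2:]],-1)
EDG=[]
def box(x0,x1,y0,y1,z0,z1):
    L=[]
    for a in(x0,x1):
        for b in(y0,y1): L.append(((a,b,z0),(a,b,z1)))
    for z in(z0,z1):
        for a in(x0,x1): L.append(((a,y0,z),(a,y1,z)))
        for b in(y0,y1): L.append(((x0,b,z),(x1,b,z)))
    return L
def overlay(img,c,bed=0.,k=1):
    L=box(-.1,.08,-.25,.19,0,.04)+box(-.075,.075,-.25,-.2,.04,.38)+box(.079,.087,-.034+.16,.19,.06,.095)+box(.079,.087,-.19,.034,.06,.095)
    L+=box(-.075,.075,-.155+bed,-.005+bed,.055,.06)+box(-.025,.025,.071+bed,.079+bed,.058,.1)+box(.077,.197,.005,.155,.059,.073)
    L+=box(-.0325,.0425,-.1025,-.0275,.164,.204)
    for a,b in L:
        cv2.line(img,*[tuple(int(round(t*16)) for t in proj(c,p2w(np.array(q)))) for q in(a,b)],(0,0,255),1,cv2.LINE_AA,4)
    return img
E
python3 - <<'E'
import h;from h import *
for n,(a,b,w,hh) in {"scene":(80,60,270,270),"side":(250,60,180,240)}.items():
    k=600/hh;c=imaging.get_calibration(n);c=dict(c);p=cv2.imread(f"pics/{n}0.png")
    p=cv2.resize(p[b:b+hh,a:a+w],None,fx=k,fy=k,interpolation=cv2.INTER_CUBIC)
    K=np.array([[k,0,-a*k],[0,k,-b*k],[0,0,1]])@c["camera_matrix"];c["camera_matrix"]=K
    cv2.imwrite(f"pics/{n}0o.png",overlay(p,c))
E
```

```text
(no output)
```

View pics/scene0o.png

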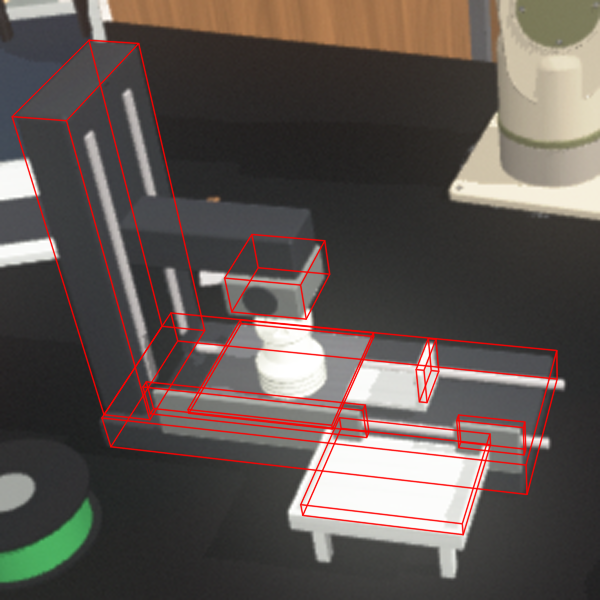

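View pics/side0o.png

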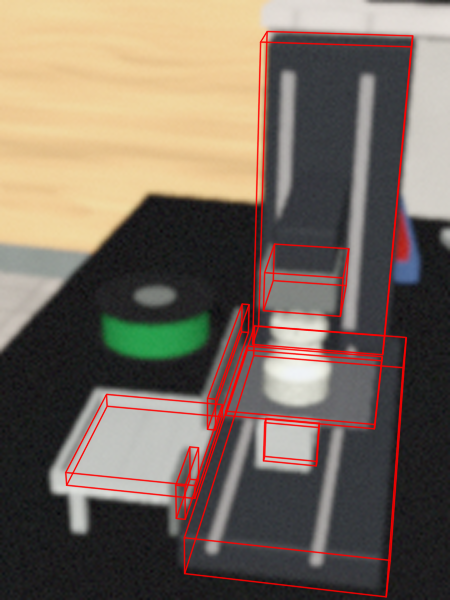

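```bash
cat >> h.py <<'E'
from scipy.spatial.transform import Rotation as Ro
def sh(target,yawp=None,pose=None):
    """world target (3) and desired tool-y direction printer yaw angle -> tool shift + roll"""
    s=read_state();R=Ro.from_quat(s["eef_rot"]).as_matrix();d=R.T@(np.asarray(target)-s["ee_pos"])
    ro=0
    if yawp is not None:
        a=np.arctan2(R[1,1],R[0,1]);ro=-((YAW+yawp-a+np.pi)%(2*np.pi)-np.pi)
    return np.append(d,ro).round(4)
E
python3 - <<'E'
import h;from h import *
h.setp(.088,[.555,-.066])
for t in [(.148,-.43,.30),(.30,-.33,.30),(.39,-.2,.30),(.42,-.05,.30),(.45,.03,.30),tuple(p2w([0,.09,.25]))]:
    print(np.round(t,3),sh(t,0))
E
```

```text
[ 0.148 -0.43   0.3  ] [-0.0029 -0.17   -0.0779 -1.321 ]
[ 0.3  -0.33  0.3 ] [ 0.1737 -0.214  -0.0778 -1.321 ]
[ 0.39 -0.2   0.3 ] [ 0.3017 -0.3069 -0.0777 -1.321 ]
[ 0.42 -0.05  0.3 ] [ 0.3797 -0.4384 -0.0776 -1.321 ]
[0.45 0.03 0.3 ] [ 0.4345 -0.504  -0.0775 -1.321 ]
[0.547 0.024 0.25 ] [ 0.524  -0.4658 -0.0276 -1.321 ]
```

>>> move_arm(series=[[0,-0.045,-0.02,0],[0,-0.09,-0.04,0],[0,-0.135,-0.06,0],[0.0,-0.17,-0.08,-0.1],[0.045,-0.18,-0.08,-0.2],[0.09,-0.19,-0.08,-0.33],[0.13,-0.2,-0.08,-0.46],[0.174,-0.215,-0.08,-0.59],[0.207,-0.24,-0.08,-0.7],[0.24,-0.263,-0.08,-0.8],[0.27,-0.285,-0.08,-0.9],[0.302,-0.307,-0.08,-1.0],[0.33,-0.345,-0.08,-1.08],[0.355,-0.385,-0.08,-1.16],[0.38,-0.425,-0.08,-1.22],[0.405,-0.46,-0.08,-1.28],[0.434,-0.48,-0.07,-1.32],[0.47,-0.475,-0.06,-1.32],[0.5,-0.47,-0.045,-1.32],[0.524,-0.466,-0.03,-1.32]])

```text
time: 2.15
ee_pos: [0.5485, 0.024, 0.2517]
eef_rot: [0.676, 0.737, 0.0, -0.0]
ft_force: [0.1, -0.2, 1.3]
width: 0.0868
```

```bash
python3 - <<'E'
import h;from h import *
h.setp(.088,[.555,-.066])
s=read_state();print(s["time"],s["ee_pos"],s["eef_rot"],s["ft_force"],s["joint_vel"].round(2),s["joint_positions"].round(2))
c=imaging.get_calibration("wrist");p,d=imaging.camera("wrist");np.save("pics/w1.npy",d)
np.savez("pics/w1c.npz",**c)
cv2.imwrite("pics/w1.png",p[:,:,::-1]);cv2.imwrite("pics/w1o.png",overlay(p[:,:,::-1].copy(),c))
E
```

```text
2.15 [0.54852836 0.02404811 0.25167914] [ 6.75672689e-01  7.37201724e-01  1.72623730e-04 -7.33515638e-05] [ 0.14489305 -0.20468518  1.31175594] [-0.35  0.71  0.01 -0.34  0.5  -0.15 -0.39] [ 0.54  0.23 -0.78  1.59  0.16  1.39 -0.16]
```

View pics/w1o.png

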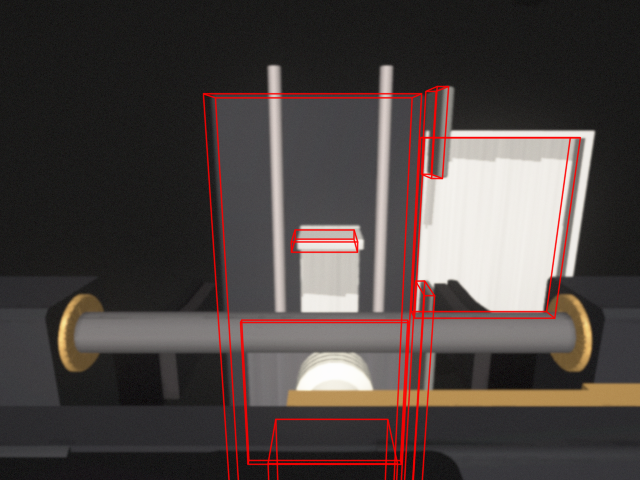

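View pics/w1.png

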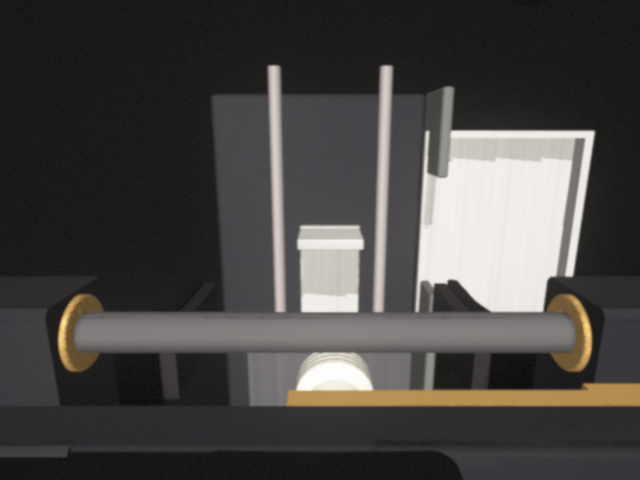

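```bash
python3 - <<'E'
import h;from h import *
from scipy.optimize import least_squares
c=imaging.get_calibration("wrist");p,d=imaging.camera("wrist");s=read_state();print(s["ee_pos"],s["joint_vel"].round(3))
c=imaging.get_calibration("wrist")
cv2.imwrite("pics/w2.png",p[:,:,::-1]);np.savez("pics/w2c.npz",d=d,**c)
P=cloud(d,c)
for u,v in[(330,230),(330,245),(330,280),(335,380),(500,220),(230,200)]:print(u,v,P[v,u].round(4),p[v,u])
q=P.reshape(-1,3)
t=q[(abs(q[:,2]-.1)<.003)&(abs(q[:,0]-.55)<.06)&(abs(q[:,1]-.01)<.04)]
print(len(t),t.mean(0),cv2.minAreaRect(t[:,:2].astype(np.float32)))
E
python3 - <<'E'
import cv2
p=cv2.imread("pics/w2.png");cv2.imwrite("pics/w2z.png",cv2.resize(p[50:350,200:600],None,fx=2,fy=2,interpolation=cv2.INTER_CUBIC))
E
```

```text
[0.54773557 0.02401892 0.24935974] [ 0.026 -0.085 -0.     0.02  -0.055  0.038  0.047]
330 230 [0.5512 0.0147 0.0635] [201 197 189]
330 245 [0.5513 0.0115 0.1013] [239 236 232]
330 280 [ 0.5554 -0.0306  0.0583] [201 197 190]
335 380 [ 0.5659 -0.103   0.0972] [254 253 253]
500 220 [0.6915 0.035  0.0595] [239 236 231]
230 200 [0.4629 0.0287 0.0414] [73 72 76]
720 [0.55024764 0.01120205 0.10061859] ((0.5498467087745667, 0.010892996564507484), (0.049529969692230225, 0.008229495957493782), 4.0589494705200195)
```

View pics/w2z.png

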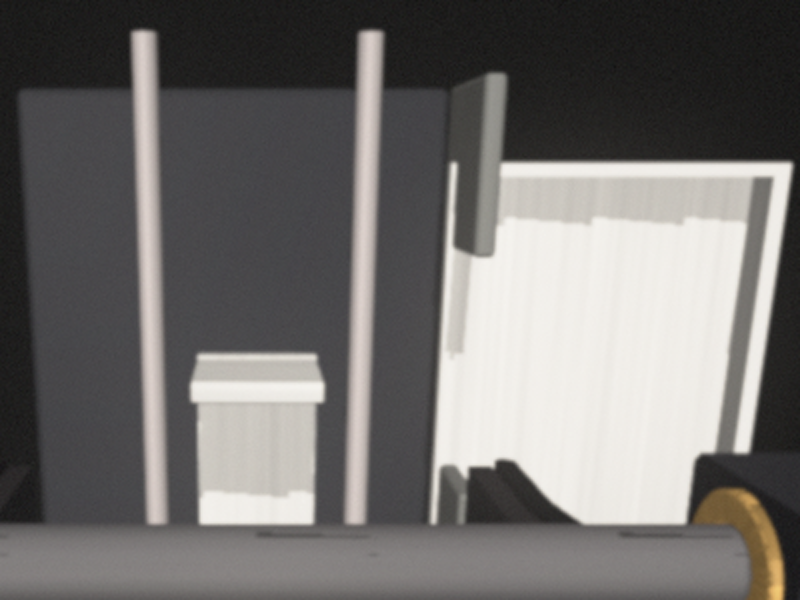

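```bash
sed -i 's/^YAW=.*/YAW=0.087; O=np.array([0.5563,-0.0638])/' h.py; cat >> h.py <<'E'
from scipy.optimize import least_squares
def tower(cams=("scene","side"),near=None,rad=.07):
    for n in cams:
        p,d=imaging.camera(n);c=imaging.get_calibration(n);P=cloud(d,c)
        for (z0,z1,R) in((.064,.086,.034),):
            m=(P[...,2]>z0)&(P[...,2]<z1)&(p.min(-1)>110)&(d>0)&(np.hypot(P[...,0]-near[0],P[...,1]-near[1])<rad)
            m=cv2.erode(m.astype(np.uint8),np.ones((2,2)))>0
            q=P[m]
            if len(q)<10: print(n,"few",len(q));continue
            f=least_squares(lambda a:np.hypot(q[:,0]-a[0],q[:,1]-a[1])-R,near[:2],loss="soft_l1",f_scale=.002)
            print(n,len(q),f.x.round(4),"printer",w2p(np.append(f.x,0))[:2].round(4),"res",np.abs(f.fun).mean().round(4))
E
python3 - <<'E'
from h import *
tower(near=p2w(np.array([.0,-.065,.07])),rad=.055)
s=read_state();print(s["time"],s["ee_pos"],w2p(s["ee_pos"]))
print(sh(p2w([0,.075,.15]),0),sh(p2w([0,.075,.0645]),0))
E
```

```text
scene 163 [ 0.5694 -0.1292] printer [ 0.0073 -0.0663] res 0.0014
side 147 [ 0.5692 -0.1272] printer [ 0.0074 -0.0643] res 0.0012
2.35 [0.54668856 0.02395431 0.2519723 ] [-0.00195009  0.08825756  0.2519723 ]
[-0.0134  0.0021  0.102   0.0008] [-0.0135  0.0022  0.1875  0.0008]
```

>>> move_arm(series=[[-0.006,0.002,0.04,0],[-0.013,0.002,0.08,0],[-0.0135,0.002,0.12,0],[-0.0135,0.002,0.15,0],[-0.0135,0.002,0.17,0],[-0.0135,0.002,0.185,0],[-0.0135,0.002,0.186,0],[-0.0135,0.002,0.186,0],[-0.0135,0.002,0.186,0]])

```text
time: 3.25
ee_pos: [0.5511, 0.0103, 0.068]
eef_rot: [0.676, 0.737, 0.001, 0.001]
ft_force: [0.3, 0.6, -1.1]
width: 0.0871
```

```bash
python3 - <<'E'
from h import *
s=read_state();print(s["time"],w2p(s["ee_pos"]),s["ft_force"])
p,d=imaging.camera("wrist");cv2.imwrite("pics/w3.png",p[:,:,::-1])
E
```

```text
3.25 [0.00130315 0.07431504 0.06803661] [ 0.31065753  0.57043653 -1.12790075]
```

View pics/w3.png

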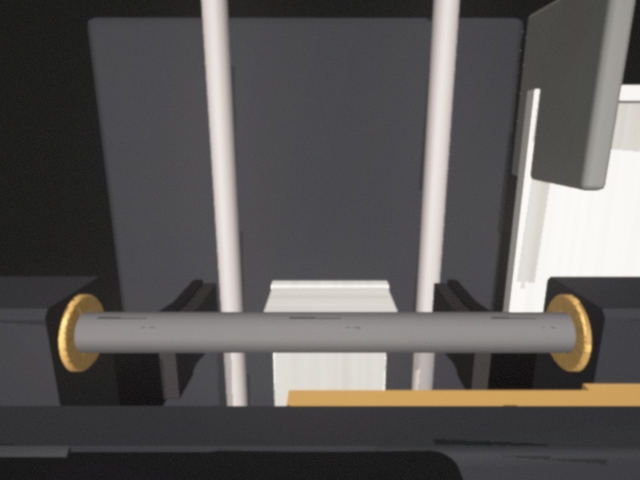

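The tab (columns 265–397, row ~300) sits centred between the fingers (inner edges at columns ~217 and ~435). Next I'll close the gripper on it.

>>> move_arm(series=[[0,0,0,0],[0,0,0,0],[0,0,0,0],[0,0,0,0],[0,0,0,0],[0,0,0,0],[0,0,0,0],[0,0,0,0]], claw=-1, newtons=25)

```text
time: 4.1
ee_pos: [0.5532, 0.0106, 0.0668]
eef_rot: [0.676, 0.737, 0.003, 0.002]
ft_force: [17.3, 1.5, -13.7]
width: 0.0502
```

```bash
python3 - <<'E'
from h import *
s=read_state();print(s["time"],s["ee_pos"],w2p(s["ee_pos"]),s["ft_force"],s["width"])
e=s["ee_pos"];print(sh(e+p2w([0,.145,0])-p2w([0.,0,0]),None))
E
```

```text
4.1 [0.5532295  0.01061418 0.06681441] [0.00340699 0.07439953 0.06681441] [ 17.33668391   1.4990637  -13.65832497] 0.05016949551286197
[ 1.45e-01 -0.00e+00  1.00e-04  0.00e+00]
```

>>> move_arm(series=[[0,0.002,0,0],[0,0.004,0,0],[0.003,0.004,0,0],[0.008,0.004,0,0],[0.016,0.004,0,0],[0.025,0.004,0,0],[0.035,0.004,0,0],[0.045,0.004,0,0],[0.055,0.004,0,0],[0.065,0.004,0,0],[0.075,0.004,0,0],[0.085,0.004,0,0],[0.095,0.004,0,0],[0.105,0.004,0,0],[0.115,0.004,0,0],[0.124,0.004,0,0],[0.132,0.004,0,0],[0.138,0.004,0,0],[0.142,0.004,0,0],[0.143,0.004,0,0]])

```text
time: 6.1
ee_pos: [0.541, 0.1533, 0.0666]
eef_rot: [0.675, 0.737, -0.001, -0.0]
ft_force: [-5.6, -2.9, 6.1]
width: 0.0496
```

```bash
python3 - <<'E'
from h import *
s=read_state();print(s["time"],s["ee_pos"],w2p(s["ee_pos"]),s["ft_force"],s["width"])
tower(near=p2w(np.array([.007,.08,.07])),rad=.055)
s=read_state();print(s["time"],w2p(s["ee_pos"]),s["ft_force"])
for n in("scene","side"):
    p,d=imaging.camera(n);p=p[:,:,::-1].copy();cv2.imwrite(f"pics/{n}4.png",p)
E
```

```text
6.1 [0.54100649 0.15333253 0.06655626] [0.00363104 0.21764017 0.06655626] [-5.59325255 -2.93244783  6.06441111] 0.049621884833928154
scene 170 [0.5566 0.0133] printer [0.007  0.0768] res 0.0013
side 71 [0.557  0.0153] printer [0.0075 0.0787] res 0.0012
6.2 [0.00365384 0.21768648 0.06660735] [-6.44614077 -1.26784425  4.94922521]
```

View pics/scene4.png

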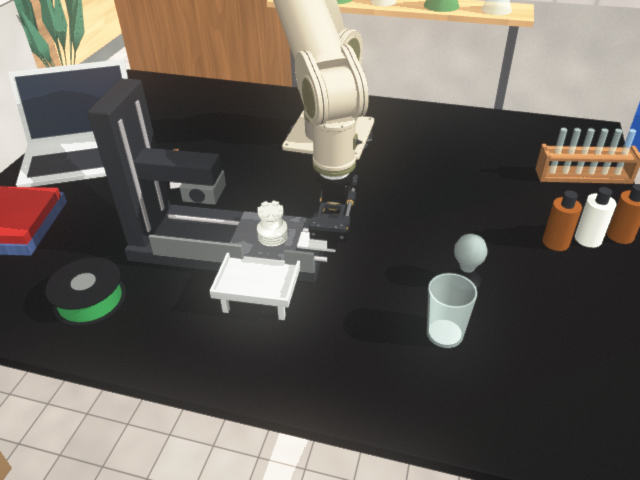

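View pics/side4.png

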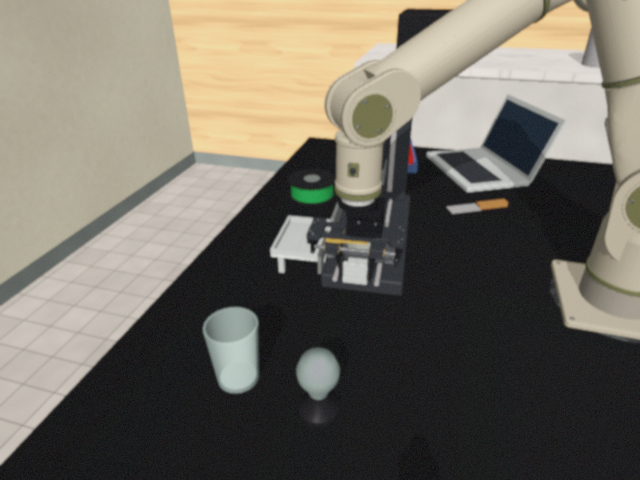

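>>> move_arm(series=[[0,0,0,0],[0,0,0,0],[0,0,0,0],[0,0,0,0],[0,0,0,0],[0,0,-0.02,0],[0,0,-0.05,0],[0,0,-0.09,0],[0,0,-0.12,0],[0,0,-0.12,0],[0,0,-0.12,0]], claw=1)

```text
time: 7.4
ee_pos: [0.5421, 0.1531, 0.1868]
eef_rot: [0.676, 0.737, 0.0, 0.001]
ft_force: [0.2, 0.2, -0.2]
width: 0.0865
```

```bash
python3 - <<'E'
from h import *
s=read_state();print(s["time"],s["ee_pos"],w2p(s["ee_pos"]),s["ft_force"],s["width"],s["joint_positions"].round(2))
tower(near=p2w(np.array([.007,.08,.07])),rad=.055)
for x,y,z in [(-.07,.078,.187),(-.07,.078,.077)]:
  for a in(np.pi/2,-np.pi/2):print(x,y,z,sh(p2w([x,y,z]),a))
E
```

```text
7.4 [0.54208    0.15311614 0.18681144] [0.00468169 0.21733132 0.18681144] [ 0.17188805  0.15694149 -0.16392777] 0.08651296439555886 [ 0.32  0.32 -0.81  1.64  0.24  1.28 -0.45]
scene 162 [0.5568 0.0135] printer [0.0072 0.0769] res 0.0012
side 176 [0.5569 0.0152] printer [0.0075 0.0787] res 0.0011
-0.07 0.078 0.187 [-1.3910e-01 -7.3900e-02 -1.4000e-03 -1.5709e+00]
-0.07 0.078 0.187 [-1.3910e-01 -7.3900e-02 -1.4000e-03  1.5707e+00]
-0.07 0.078 0.077 [-0.139  -0.0737  0.1086 -1.5709]
-0.07 0.078 0.077 [-0.139  -0.0737  0.1086  1.5707]
```

>>> move_arm(series=[[0,-0.01,0,-0.13],[-0.01,-0.03,0,-0.26],[-0.03,-0.06,0,-0.39],[-0.06,-0.074,0,-0.52],[-0.09,-0.074,0,-0.65],[-0.12,-0.074,0,-0.78],[-0.139,-0.074,0,-0.91],[-0.139,-0.074,0,-1.04],[-0.139,-0.074,0,-1.17],[-0.139,-0.074,0,-1.3],[-0.139,-0.074,0,-1.43],[-0.139,-0.074,0,-1.56],[-0.139,-0.074,0,-1.57],[-0.139,-0.074,0,-1.57],[-0.139,-0.074,0,-1.57],[-0.139,-0.074,0,-1.57]], claw=-0.45)

```text
time: 9.1
ee_pos: [0.4801, 0.0083, 0.1864]
eef_rot: [-0.042, 0.999, -0.0, -0.0]
ft_force: [0.0, 0.5, 0.1]
width: 0.0244
```

```bash
python3 - <<'E'
from h import *
s=read_state();print(s["time"],s["ee_pos"],w2p(s["ee_pos"]),s["eef_rot"],s["ft_force"],s["width"],s["joint_positions"].round(2))
tower(("side",),near=p2w(np.array([.007,.08,.07])),rad=.055)
print(sh(p2w([-.07,.078,.077]),np.pi/2))
E
```

```text
9.1 [0.48009273 0.00825345 0.18637371] [-0.0696583   0.07840261  0.18637371] [-4.21754729e-02  9.99110213e-01 -4.89857893e-06 -1.12522544e-04] [0.01956063 0.46570581 0.05734459] 0.024377910203082078 [ 0.75  0.11 -0.9   1.84  0.09  1.23  1.48]
side 169 [0.5567 0.0154] printer [0.0073 0.0789] res 0.001
[ 0.0004 -0.0004  0.1095 -0.0022]
```

>>> move_arm(series=[[0,0,0.03,0],[0,0,0.06,0],[0,0,0.085,0],[0,0,0.1,0],[0,0,0.109,0],[0,0,0.109,0],[0,0,0.109,0]])

```text
time: 9.85
ee_pos: [0.4808, 0.0084, 0.0784]
eef_rot: [-0.043, 0.999, -0.0, 0.001]
ft_force: [0.4, 0.5, -0.0]
width: 0.0237
```

```bash
python3 - <<'E'
from h import *
s=read_state();print(s["time"],w2p(s["ee_pos"]),s["ft_force"],s["width"])
tower(("side",),near=p2w(np.array([.007,.08,.07])),rad=.055)
for n in("scene","side"):
    p,d=imaging.camera(n);a,b=(180,150) if n=="scene" else (260,150)
    cv2.imwrite(f"pics/{n}5.png",cv2.resize(p[b:b+150,a:a+180,::-1],None,fx=4,fy=4,interpolation=cv2.INTER_CUBIC))
E
```

```text
9.85 [-0.06893337  0.07845699  0.07837859] [ 0.41560938  0.46740566 -0.01673509] 0.02367146284228884
side 176 [0.5569 0.0153] printer [0.0074 0.0787] res 0.001
```

View pics/scene5.png

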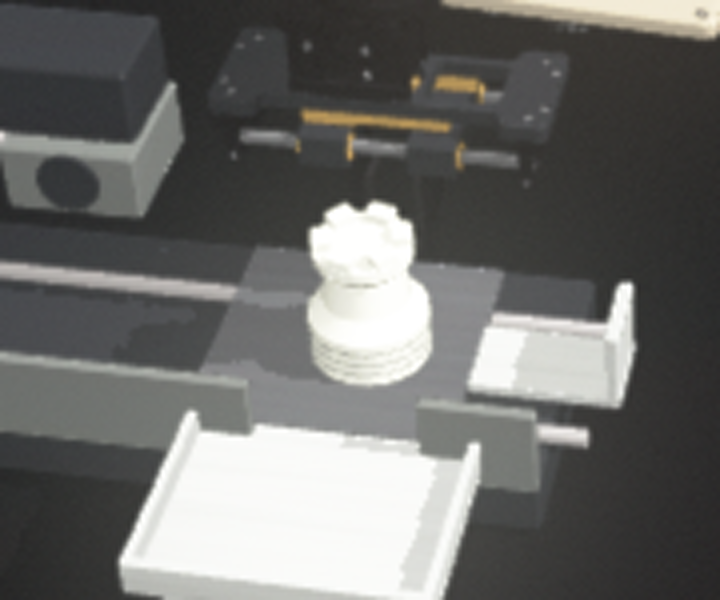

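View pics/side5.png

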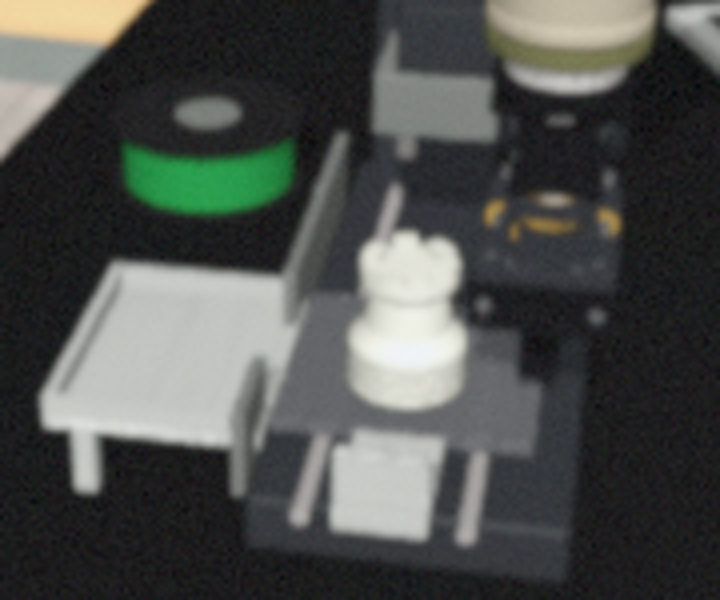

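>>> move_arm(series=[[-0.01,0,0,0],[-0.02,0,0,0],[-0.028,0,0,0],[-0.033,0,0,0],[-0.037,0,0,0],[-0.041,0,0,0],[-0.045,0,0,0],[-0.049,0,0,0],[-0.053,0,0,0],[-0.053,0,0,0]])

```text
time: 11.0
ee_pos: [0.5336, 0.0129, 0.0776]
eef_rot: [-0.043, 0.999, 0.0, 0.0]
ft_force: [0.3, 0.6, -1.0]
width: 0.024
```

```bash
python3 - <<'E'
from h import *
s=read_state();print(s["time"],w2p(s["ee_pos"]),s["ft_force"],s["width"])
tower(near=p2w(np.array([.025,.08,.07])),rad=.055)
for n in("scene","side"):
    p,d=imaging.camera(n);a,b=(180,150) if n=="scene" else (260,150)
    cv2.imwrite(f"pics/{n}6.png",cv2.resize(p[b:b+150,a:a+180,::-1],None,fx=4,fy=4,interpolation=cv2.INTER_CUBIC))
E
```

```text
11.0 [-0.01598313  0.07840505  0.07760972] [ 0.34144127  0.64717301 -0.96117205] 0.024031430857780988
scene 160 [0.5743 0.0152] printer [0.0248 0.0771] res 0.0013
side 164 [0.5741 0.0173] printer [0.0248 0.0793] res 0.001
```

View pics/side6.png

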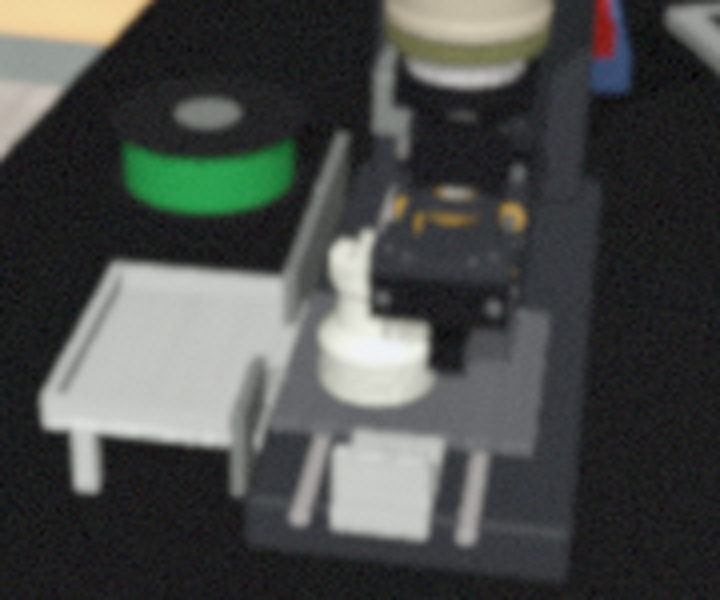

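The side view shows the tower upright (foot around columns 320–435 of the zoom) with both fingers behind the foot. It moved 17 mm, so I'll carry on pushing.

>>> move_arm(series=[[-0.004,0.001,0,0],[-0.01,0.001,0,0],[-0.017,0.001,0,0],[-0.024,0.001,0,0],[-0.031,0.001,0,0],[-0.038,0.001,0,0],[-0.045,0.001,0,0],[-0.052,0.001,0,0],[-0.059,0.001,0,0],[-0.066,0.001,0,0],[-0.073,0.001,0,0],[-0.079,0.001,0,0],[-0.085,0.001,0,0],[-0.091,0.001,0,0],[-0.097,0.001,0,0],[-0.102,0.001,0,0],[-0.106,0.001,0,0],[-0.108,0.001,0,0],[-0.108,0.001,0,0]])

```text
time: 13.1
ee_pos: [0.6408, 0.0232, 0.0776]
eef_rot: [-0.043, 0.999, 0.0, 0.0]
ft_force: [-0.5, -0.9, -0.1]
width: 0.0243
```

```bash
python3 - <<'E'
from h import *
s=read_state();print(s["time"],w2p(s["ee_pos"]),s["ft_force"],s["width"])
tower(near=p2w(np.array([.133,.08,.07])),rad=.05)
for n in("scene","side"):
    p,d=imaging.camera(n);a,b=(180,180) if n=="scene" else (240,150)
    cv2.imwrite(f"pics/{n}7.png",cv2.resize(p[b:b+150,a:a+180,::-1],None,fx=4,fy=4,interpolation=cv2.INTER_CUBIC))
E
```

```text
13.1 [0.09171715 0.07933107 0.07757549] [-0.53090228 -0.94580976 -0.12772027] 0.024282451742484012
scene 195 [0.6811 0.0254] printer [0.1321 0.078 ] res 0.0011
side 153 [0.6808 0.0274] printer [0.132  0.0801] res 0.0012
```

View pics/scene7.png

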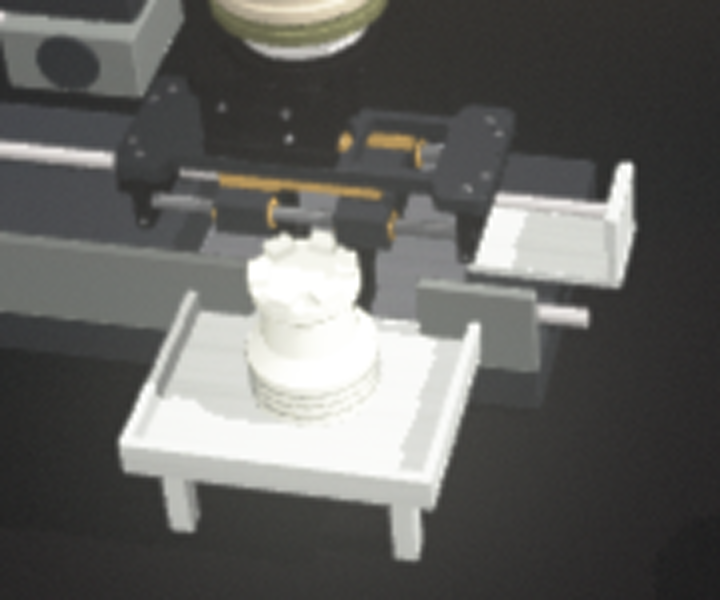

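View pics/side7.png

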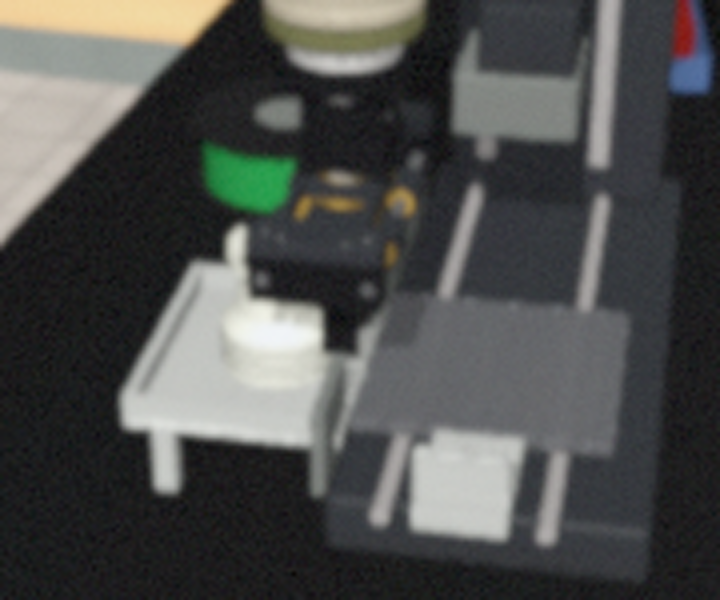

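>>> move_arm(series=[[-0.003,0,0,0],[-0.007,0,0,0],[-0.011,0,0,0],[-0.012,0,0,0],[-0.012,0,0,0],[0.0,0,0,0],[0.02,0,0,0],[0.05,0,0,0],[0.08,0,-0.005,0],[0.1,0,-0.03,0],[0.1,0,-0.07,0],[0.1,0,-0.11,0],[0.1,0,-0.11,0],[0.1,0,-0.11,0]])

```text
time: 14.7
ee_pos: [0.5414, 0.0144, 0.1882]
eef_rot: [-0.043, 0.999, -0.0, 0.001]
ft_force: [0.0, 0.8, -0.6]
width: 0.024
```

```bash
python3 - <<'E'
from h import *
s=read_state();print(s["time"],w2p(s["ee_pos"]),s["ft_force"],s["width"])
tower(near=p2w(np.array([.143,.08,.07])),rad=.05)
p,d=imaging.camera("scene");c=imaging.get_calibration("scene");P=cloud(d,c).reshape(-1,3)
def m(z0,z1,x0,x1,y0,y1):
    Q=w2p(P);q=Q[(Q[:,2]>z0)&(Q[:,2]<z1)&(Q[:,0]>x0)&(Q[:,0]<x1)&(Q[:,1]>y0)&(Q[:,1]<y1)];return q
q=m(.0965,.103,-.05,.05,.19,.25);print("tab",len(q),q.mean(0),cv2.minAreaRect(q[:,:2].astype(np.float32)))
q=m(.06+.068,.147,.1,.19,.03,.13);print("crown",len(q),q.mean(0),q.max(0))
q=m(.055,.0625,.1,.25,.0,.16);print("shelf",np.percentile(q[:,:2],[1,99],axis=0))
q=m(.066,.078,.185,.25,.0,.16);print("lip",len(q),np.median(q,0))
a,b=(180,180);cv2.imwrite("pics/scene8.png",cv2.resize(p[b:b+150,a:a+180,::-1],None,fx=4,fy=4,interpolation=cv2.INTER_CUBIC))
print(sh(p2w([.0037,.218,.187]),0),)
E
```

```text
14.7 [-0.00804385  0.07921191  0.18823515] [ 0.04065133  0.83095388 -0.62262992] 0.024020949544771002
scene 174 [0.6931 0.0258] printer [0.1441 0.0774] res 0.001
side 163 [0.6929 0.0284] printer [0.1441 0.08  ] res 0.0011
tab 59 [0.00737611 0.21684182 0.10028226] ((0.005368148908019066, 0.21690692007541656), (0.007757423911243677, 0.04856003075838089), 89.68749237060547)
crown 496 [0.14749411 0.07900635 0.13567131] [0.17420546 0.10608435 0.14335571]
shelf [[0.10068649 0.00138965]
 [0.20808046 0.15691083]]
lip 408 [0.20489371 0.08095033 0.07204065]
[-1.2800e-02  1.3870e-01 -7.0000e-04  1.5701e+00]
```

View pics/scene8.png

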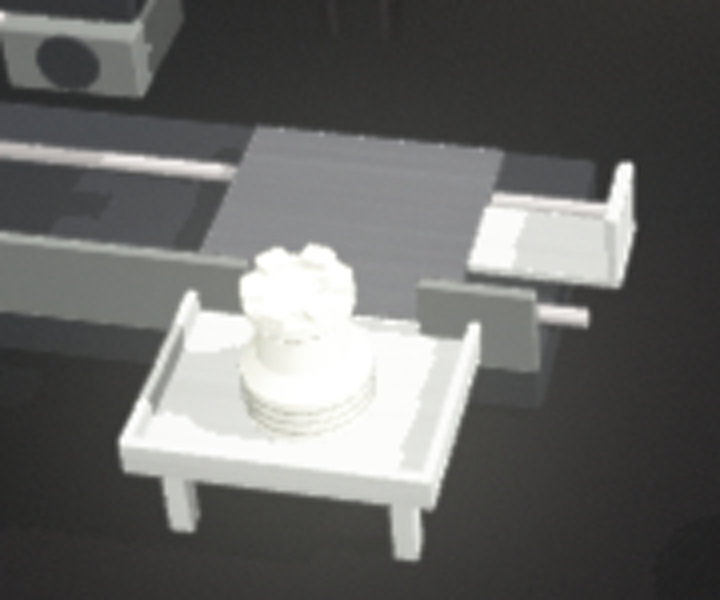

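>>> move_arm(series=[[0,0.02,0,0.13],[-0.003,0.05,0,0.26],[-0.006,0.08,0,0.39],[-0.01,0.11,0,0.52],[-0.0135,0.13,0,0.65],[-0.0135,0.1375,0,0.78],[-0.0135,0.1375,0,0.91],[-0.0135,0.1375,0,1.04],[-0.0135,0.1375,0,1.17],[-0.0135,0.1375,0,1.3],[-0.0135,0.1375,0,1.43],[-0.0135,0.1375,0,1.56],[-0.0135,0.1375,0,1.57],[-0.0135,0.1375,0,1.57],[-0.0135,0.1375,0,1.57]], claw=1)

```text
time: 16.35
ee_pos: [0.5423, 0.1526, 0.187]
eef_rot: [0.675, 0.738, -0.0, -0.0]
ft_force: [-0.6, 0.6, -0.1]
width: 0.0871
```

```bash
python3 - <<'E'
from h import *
s=read_state();print(s["time"],w2p(s["ee_pos"]),s["ft_force"],s["width"])
print(sh(p2w([.005,.217,.066]),0))
E
```

```text
16.35 [0.00486421 0.21683282 0.18703464] [-0.5717371   0.59834936 -0.12229808] 0.08709758695647758
[0.0002 0.0002 0.121  0.0031]
```

>>> move_arm(series=[[0,0,0.04,0],[0,0,0.075,0],[0,0,0.1,0],[0,0,0.115,0],[0,0,0.12,0],[0,0,0.12,0],[0,0,0.12,0]])

```text
time: 17.05
ee_pos: [0.5433, 0.153, 0.0688]
eef_rot: [0.676, 0.737, 0.001, 0.001]
ft_force: [-0.6, 0.4, -0.2]
width: 0.087
```

>>> move_arm(series=[[0,0,0,0],[0,0,0,0],[0,0,0,0],[0,0,0,0],[0,0,0,0],[0,0,0,0],[0,0,0,0],[0,0,0,0]], claw=-1, newtons=25)

```text
time: 17.85
ee_pos: [0.5411, 0.1526, 0.0674]
eef_rot: [0.676, 0.737, -0.001, -0.001]
ft_force: [-5.8, -1.4, 5.6]
width: 0.0496
```

```bash
python3 - <<'E'
from h import *
s=read_state();print(s["time"],w2p(s["ee_pos"]),s["ft_force"],s["width"])
print(w2p([.5532,.0106,.0668]))
E
```

```text
17.85 [0.00363035 0.21687283 0.06738122] [-5.84382085 -1.39140418  5.62907795] 0.04959563983052265
[0.00337636 0.07438797 0.0668    ]
```

>>> move_arm(series=[[-0.003,-0.001,0,0],[-0.008,-0.001,0,0],[-0.017,-0.001,0,0],[-0.027,-0.001,0,0],[-0.037,-0.001,0,0],[-0.047,-0.001,0,0],[-0.057,-0.001,0,0],[-0.067,-0.001,0,0],[-0.077,-0.001,0,0],[-0.087,-0.001,0,0],[-0.097,-0.001,0,0],[-0.107,-0.001,0,0],[-0.116,-0.001,0,0],[-0.124,-0.001,0,0],[-0.131,-0.001,0,0],[-0.136,-0.001,0,0],[-0.14,-0.001,0,0],[-0.142,-0.001,0,0],[-0.1435,-0.001,0,0],[-0.1435,-0.001,0,0]])

```text
time: 19.85
ee_pos: [0.5535, 0.0084, 0.0674]
eef_rot: [0.676, 0.737, -0.001, -0.0]
ft_force: [-4.5, 0.9, 3.0]
width: 0.0496
```

```bash
python3 - <<'E'
from h import *
s=read_state();print(s["time"],w2p(s["ee_pos"]),s["ft_force"],s["width"])
E
```

```text
19.85 [0.0035104  0.07213791 0.06739959] [-4.46356554  0.86045903  3.04238573] 0.04958495426162444
```

>>> move_arm(series=[[-0.001,0,0,0],[-0.002,0,0,0],[-0.003,0,0,0],[-0.003,0,0,0]])

```text
time: 20.25
ee_pos: [0.5535, 0.0083, 0.0674]
eef_rot: [0.675, 0.738, 0.0, -0.001]
ft_force: [-5.5, 9.0, 3.1]
width: 0.0498
```

```bash
python3 - <<'E'
from h import *
s=read_state();print(s["time"],w2p(s["ee_pos"]),s["ft_force"],s["width"])
E
```

```text
20.25 [0.00352436 0.07208661 0.06742559] [-5.49844676  8.96917805  3.07037431] 0.049841091772291186
```

It's on the stop: 9 N of reaction and no further motion. Next I'll take off the preload, release and rise.

>>> move_arm(series=[[0.001,0,0,0],[0.002,0,0,0],[0.002,0,0,0]])

```text
time: 20.55
ee_pos: [0.5536, 0.0084, 0.0674]
eef_rot: [0.676, 0.737, -0.0, -0.0]
ft_force: [-5.1, 3.0, 3.4]
width: 0.0497
```

>>> move_arm(series=[[0,0,0,0],[0,0,0,0],[0,0,0,0],[0,0,0,0],[0,0,0,0],[0,0,-0.02,0],[0,0,-0.05,0],[0,0,-0.09,0],[0.02,0,-0.13,0],[0.06,-0.02,-0.16,0],[0.1,-0.05,-0.18,0],[0.14,-0.08,-0.18,0],[0.14,-0.08,-0.18,0],[0.14,-0.08,-0.18,0]], claw=1)

```text
time: 21.95
ee_pos: [0.4616, 0.1423, 0.248]
eef_rot: [0.675, 0.738, 0.0, 0.001]
ft_force: [0.9, -1.4, -0.1]
width: 0.0868
```

```bash
python3 - <<'E'
from h import *
s=read_state();print(s["time"],w2p(s["ee_pos"]),s["ft_force"],s["width"],s["joint_vel"].round(3))
tower(near=p2w(np.array([.143,.08,.07])),rad=.05)
c=imaging.get_calibration("scene")
def tab(d,lab):
    Q=w2p(cloud(d,c).reshape(-1,3));q=Q[(Q[:,2]>.0965)&(Q[:,2]<.103)&(abs(Q[:,0])<.05)&(Q[:,1]>.04)&(Q[:,1]<.1)]
    print(lab,len(q),q.mean(0),cv2.minAreaRect(q[:,:2].astype(np.float32)))
p,d=imaging.camera("scene");tab(np.load("pics/scene0.npy"),"start");tab(d,"now")
cv2.imwrite("pics/scene9.png",p[:,:,::-1])
o=cv2.imread("pics/scene0.png");print(np.abs(o[220:360,400:500].astype(int)-p[220:360,400:500,::-1]).mean())
E
```

```text
21.95 [-0.07644361  0.21351375  0.24804525] [ 0.90722507 -1.41383216 -0.14445604] 0.08676532910604157 [ 0.025  0.04   0.052 -0.016  0.02  -0.001  0.014]
scene 185 [0.6928 0.0264] printer [0.1439 0.078 ] res 0.0011
side 172 [0.6928 0.0283] printer [0.144  0.0799] res 0.0011
start 57 [0.00575488 0.07421824 0.10010408] ((0.0041256919503211975, 0.07417646050453186), (0.04886516183614731, 0.009068754501640797), 1.0469857454299927)
now 55 [0.00670229 0.07270075 0.10002857] ((0.004309333860874176, 0.07236407697200775), (0.008333687670528889, 0.0521932989358902), 89.46302795410156)
1.0246190476190475
```

View pics/scene9.png

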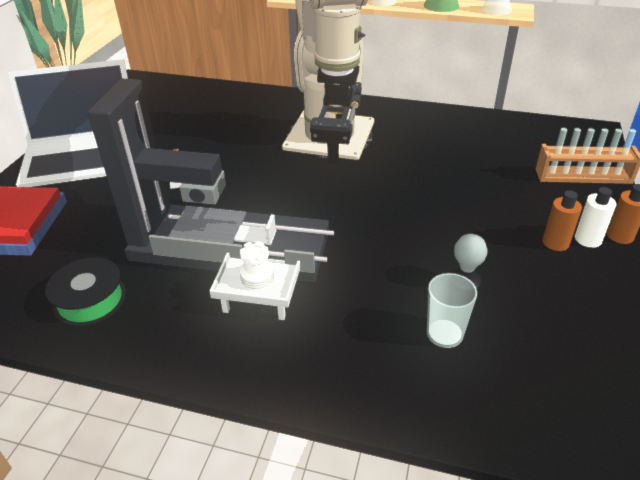

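```bash
python3 - <<'E'
from h import *
r.close_job();s=read_state();print(s["time"],s["joint_vel"].round(3))
E
```

```text
the job is handed in; nothing more can be done
the job is handed in; nothing more can be done
```

The printer is unloaded. The tower stands on the outfeed shelf, the bed is back home, and the job was handed in at about 22 s. No verdict was reported.

I gripped the pull tab and drew the bed out about 143 mm, which put the tower level with the doorway. I then pushed the tower through at its foot with both fingertips. Last, I gripped the tab again and pushed the bed back until it hit its stop.

**Last checks:**
- **Tower:** upright in the last picture, at printer x 0.144, y 0.078–0.080 m (scene and side cameras). The shelf centre is x 0.142, y 0.080.
- **Bed:** it reached the stop with about 9 N of reaction and no further motion. The tab then sat 1.5–2 mm further in than at the start, so the bed seems not to have been fully home at first.
- **Bystanders:** beaker and lamp bulb look unchanged from the first picture.
- **Arm:** the gripper is open and clear of everything.

**Small disagreements:** the two cameras differed by about 2 mm in the tower's y. My printer x origin may also be 3–5 mm off, judging by the tab and the shelf lip. Both are well within the tolerances. On the first grip the tab pushed sideways with about 17 N until I shifted the tool; nothing else came of it.

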